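Slide the lid onto the battery case until it snaps home

TASK

Close the battery case that stands in the nest: pick up its loose lid, start the lid's nose in the channel at the open end of the case and slide it along, forcing it over the small ridge at the far end until it snaps in and is fully home against the end wall. Work by feel and gently - lid and channel are thin plastic and crack if shoved much harder than the snap needs. Leave the closed case sitting flat in its nest with the lid let go, and do not disturb the other things on the bench.

Things in the scene. Friction and masses are not known exactly. Their poses are not given: they have to be found in the camera images.
- case: Grey plastic slide-lid case, open on top, a blue battery pack fixed inside; 128 long (x) x 88 wide (y) x 33.5 high (z) mm, about 0.55 kg. Origin: centre of underside; +x runs from the open mouth end (x=-64) to the closed end. Two runners, tops 24 mm above the origin, carry the lid. It stands loose in an aluminium nest on the bench, underside at height 6 mm, 2 mm side play.
- case_mouth (a point): Middle of the mouth sill's outer top edge: (-64, 0, 24) mm in the case's axes, level with the runners. From here to x=-48 the runners are open on top between cheeks that flare outwards (86 mm apart at the mouth, 80 at x=-48): the lid's nose can be laid on them from above.
- case_lips (a point): (-48, 0, 24) mm in the case's axes: where channel walls and lips begin; they run on to the closed end. Channel: 80 mm wide, 6.5 mm high from runner to lip; lips 3 mm thick overhang to y=-35.5 and +35.5. The nest's side rails beside the case are only 15 mm high.
- case_ridge (a point): Crest of the end ridge, at (52, 0, 26.5) mm in the case's axes: springy, round-topped, 60 mm long across the case, 2.5 mm proud of the runners' level. The lid's nose meets it 11 mm before home, climbs it under a push of roughly 6 to 15 N, passes the crest 5 mm before home, then snaps in.
- case_end (a point): (60, 0, 24) mm in the case's axes: inner face of the end wall, where the lid's nose stops: lid home, tail flush with the mouth. The nest is longer than the case: beyond the closed end, 8 to 22 mm off to begin with (not reported), stands its fixed stop block, 36 mm high; the pushed case slides back against it before the ridge gives way.
- lid: Loose grey plastic lid lying flat on the bench, right way up, about 0.075 kg. Origin: centre of underside; +x points to its nose. Tongue plate 124 (x) x 77 (y) x 5 thick mm runs in the channel; a panel 66 wide on it rises to 7.5 mm above the underside; near the tail stands a ribbed thumb bar.
- lid_nose (a point): Nose tip, middle, level with the underside: (62, 0, 0) mm in the lid's axes. The nose is a round bead 5 mm in diameter; behind it the underside has a cross groove, 14 mm wide and 3.2 deep, which takes the ridge when the lid is home.
- lid_bar (a point): Centre of the thumb bar: (-32, 0, 14.5) mm in the lid's axes. The bar is 12 mm thick in x, 36 long in y, and stands 14 mm up from the panel (7.5 to 21.5 mm above the underside); pinch it across its 12 mm.
- pack: Bystander: large blue wrapped battery pack lying on the bench, 190 (x) x 68 (y) x 68 (z) mm, 0.95 kg; origin centre of underside.
- tape: Bystander: roll of amber tape lying flat, outer diameter 64, height 24 mm; origin centre of underside.
- meter: Bystander: black multimeter lying flat, 130 (x) x 70 (y) x 36 mm; origin centre of underside.

How it is judged:
By the outcome, as a careful person would: the job done as asked, in the order asked, and still so for the second after the job is handed in, with the robot touching nothing.
It also fails if it takes over 51 s, if anything falls off the work surface, if the arm or the gripper's body presses on something with over 40 N, if the wrist force passes 120 N, or if a joint passes its speed limit or range.

ROBOT

A 6-joint arm with a two-finger parallel gripper is mounted at the origin on the work surface. World frame = base frame: x ahead of the robot, y to its left, z up, the work surface at z = 0. Lengths are in m, angles in degrees, forces in N, time in s.
With the tool pointing down it reaches from about 0.4 to 0.825 m from the base axis. Payload 7 kg.
Tool frame: the origin (TCP) lies midway between the tips of the shut fingers; the grasp point (between the pads) lies 19 mm behind it; z points along the fingers, y is the line along which they close (so a half turn about z gives the same grasp; the last joint's range is limited). The gripper opens to 88 mm and grips with 3 to 60 N. Pads are 19 mm wide; open, the fingers measure 130 mm over their backs; the gripper's body (78 mm by 193 mm) begins 47 mm behind the grasp point.
Start: joints at [86.35, 20.546, 0.682, 0, -70.136, -16.507], TCP at [0.233, 0.634, 0.227] pointing down, gripper open.
Joint ranges: [-176.03, 176.03], [-82.01, 121.73], [-58.28, 71.71], [-173.87, 95.51], [-174.79, -0.11], [-173.66, 173.66]. Speed limits (degrees/s): [136.94, 136.94, 172.46, 180, 180, 180].

INTERFACE

Orientations are given as [roll, pitch, yaw] about the fixed x, y, z axes, in that order (R = Rz(yaw) Ry(pitch) Rx(roll)).
In Python, from plant import telemetry, viewer, workorder gives the robot as it stands. The module is installed in compiled form; this text tells all that it offers.
- The arm moves only by the tool carry_out, never from a script. Its argument "rows" is a list of rows, each a list of 6 numbers: the shift along the tool's x, y, z in m, then the turn, a rotation vector about the tool's x, y, z in rad. In form: [[tx, ty, tz, ax, ay, az], ...]. A call has 1 to 8 rows; each row is the pose to reach, as a shift and turn from the pose commanded when the call began, along the tool's axes at that moment; what a row does not reach only later rows make up. A row lasts 1/8 s, in which the tool goes at most 62.5 mm and 10.7 degrees, less where a joint would pass 70% of its speed; a pose out of reach is approached as far as the arm can. A call with a gripper value outside its range is refused whole. "grip" is the gripper's target within -1 to 1 (fully open at 1, half-way at 0, shut at -1), set as the call begins (left out, the last holds). The fingers move at their own pace and stop on an object; the grip force is fixed at half the most. Time passes only in rows, so rows that repeat a pose let the fingers close. It gives the time, the measured TCP pose, the force, the opening and the grip force at its end, in the units of the state.
- telemetry.get_obs(): the state, without advancing time (a new reading comes with each control period).
- viewer.snapshot(name): name is "side" or "top" or "wrist"; returns the picture (384x512x3 uint8, red, green, blue); there is no depth.
- viewer.camera_info(name): a dict with "intrinsics" (3x3 intrinsics, pixels), "extrinsics" (4x4, takes a point from camera to world coordinates); the wrist camera has in their place "tool_from_camera" (4x4, takes a point from camera to tool coordinates, whose origin is the TCP and whose axes are the flange's). Camera axes: x right, y down, z forward; pixel columns grow to the right and rows downward; lengths in m; the calibration is good to about 2 mm. A picture is of the moment at which its call begins: read the wrist's pose just before it. camera_info takes no time and is no camera call.
- workorder.close_job(): hands the job in; it is judged then, once.
The state is a dict: "clock": time; "joint_pos": joint angles; "qvel": joint speeds; "tau": joint torques, N m; "tool_pos": TCP position; "orientation": TCP orientation; "force": force on the tool from outside, world axes, zero at the start; "moment": the same for the moment, N m; "opening": finger opening in m; "gripper_force": force on a finger pad.
Only numpy, scipy, OpenCV 4.12 (cv2) and the standard library are available. Lean on these libraries where they do the work, as an engineer would, in place of code of your own. Each camera call takes 0.05 s, during which the arm holds its last target. There are 200 camera calls.

## Working session

There is one attempt and no reset: what is moved stays moved. The work goes in short steps, Python scripts to look and compute and a tool call to move; the robot and the scene stay as the last step left them, time stands still between calls to the robot, and variables do not carry over. Pictures are saved under pics/ and viewed, at most 10 in all, crops included, and the job is handed in when it is done.

Besides the shell and the picture viewer there is one more tool, called after ">>>" in YAML: its name, and indented under it one key for each argument. carry_out: Moves the arm, as the interface text tells. Its arguments: {"type":"object","properties":{"rows":{"type":"array"},"grip":{"type":"number"}},"required":["rows"]}

```bash
mkdir -p pics
python3 - <<'E'
from plant import telemetry, viewer
import cv2, numpy as np
print(telemetry.get_obs())
for n in ("top","side","wrist"):
    im=viewer.snapshot(n); cv2.imwrite(f"pics/{n}0.png",im[:,:,::-1])
    print(n,{k:np.round(v,4).tolist() for k,v in viewer.camera_info(n).items()})
a=[cv2.imread(f"pics/{n}0.png") for n in ("top","side")]
E
```

```text
{'clock': 0.0, 'joint_pos': array([ 8.63484232e+01,  2.05911924e+01,  6.31487747e-01, -2.13426266e-02,
       -7.01342210e+01, -1.65066181e+01]), 'qvel': array([ 0.02374039,  0.13867229, -0.09771133,  0.02121533, -0.02611916,
        0.04400776]), 'tau': array([ 3.44524378e-04, -5.82717204e+01,  2.93068331e+01,  6.99758783e+00,
        6.90480927e-03, -1.58240578e-04]), 'tool_pos': array([0.23246541, 0.63317016, 0.22560421]), 'orientation': array([ 1.79904244e+02, -7.45319981e-03, -2.01654577e+01]), 'force': array([ 0.34685786, -0.53070452,  0.39793553]), 'moment': array([ 0.00343503, -0.00881627, -0.01228513]), 'gripper_force': 0.0, 'opening': 0.08748344163696879}
top {'intrinsics': [[488.3585, 0.0, 259.809], [0.0, 488.3585, 193.7367], [0.0, 0.0, 1.0]], 'extrinsics': [[0.0152, -0.9878, 0.1548, 0.3715], [-0.9999, -0.0162, -0.0047, 0.001], [0.0072, -0.1547, -0.9879, 1.3664], [0.0, 0.0, 0.0, 1.0]]}
side {'intrinsics': [[498.9167, 0.0, 251.2586], [0.0, 498.9167, 190.2045], [0.0, 0.0, 1.0]], 'extrinsics': [[0.9672, -0.1845, 0.1744, 0.3022], [-0.2535, -0.7402, 0.6227, -0.9738], [0.0142, -0.6465, -0.7627, 1.2456], [0.0, 0.0, 0.0, 1.0]]}
wrist {'intrinsics': [[284.928, 0.0, 251.9646], [0.0, 284.928, 188.2482], [0.0, 0.0, 1.0]], 'tool_from_camera': [[-0.0025, -0.963, -0.2694, 0.0723], [1.0, -0.0026, 0.0, -0.0009], [-0.0007, -0.2694, 0.963, -0.1589], [0.0, 0.0, 0.0, 1.0]]}
```

View pics/top0.png

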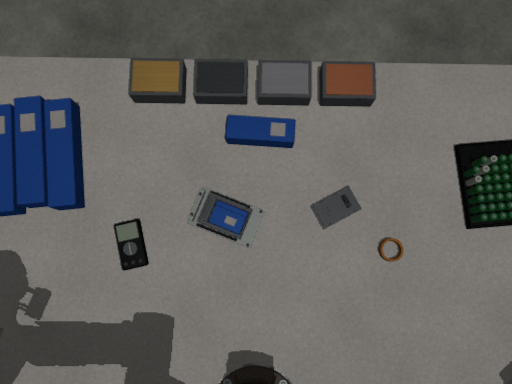

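View pics/side0.png

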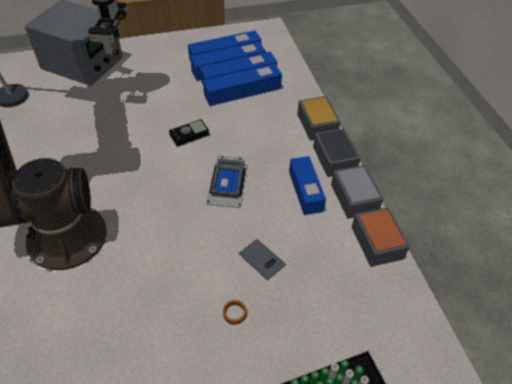

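Run:
```python
import cv2, numpy as np
a=cv2.imread("pics/top0.png")[170:260,175:375]
b=cv2.imread("pics/side0.png")[145:285,195:295]
a=cv2.resize(a,None,fx=4,fy=4,interpolation=3)
b=cv2.resize(b,None,fx=4,fy=4,interpolation=3)[:240]
o=np.zeros((600,800,3),np.uint8);o[:360]=a;o[360:600,:400]=b
o=cv2.convertScaleAbs(o,alpha=1.6)
cv2.imwrite("pics/c1.png",o)
```

```text
(no output)
```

View pics/c1.png

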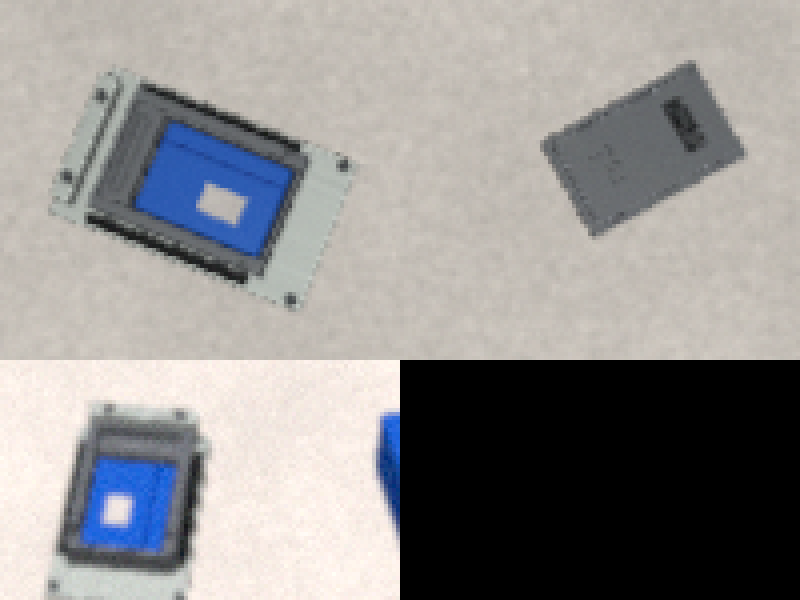

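```bash
cat > h.py <<'E'
import numpy as np, cv2
from scipy.spatial.transform import Rotation as R
from plant import telemetry, viewer
def tool():
    o=telemetry.get_obs(); T=np.eye(4); T[:3,:3]=R.from_euler('xyz',o['orientation'],degrees=True).as_matrix(); T[:3,3]=o['tool_pos']; return T
def ray(name,px,z,T=None):
    c=viewer.camera_info(name)
    E=c['extrinsics'] if T is None else T@c['tool_from_camera']
    p=np.c_[np.atleast_2d(px),np.ones(len(np.atleast_2d(px)))]
    d=(np.linalg.inv(c['intrinsics'])@p.T).T@E[:3,:3].T
    o=E[:3,3]; return o+d*((z-o[2])/d[:,2])[:,None]
def move(pos,yaw,T=None):
    "row from the present pose to TCP pos, pointing down at yaw (deg)"
    T=tool() if T is None else T
    G=R.from_euler('xyz',[180,0,yaw],degrees=True).as_matrix()
    t=T[:3,:3].T@(np.array(pos)-T[:3,3]); a=R.from_matrix(T[:3,:3].T@G).as_rotvec()
    return np.round(np.r_[t,a],4).tolist()
E
python3 - <<'E'
from h import *
f=lambda q:np.array(q)/4.+[175,170]
def show(n,q,z):
    p=ray("top",f(q),z); print(n,p.round(3).tolist(),np.linalg.norm(np.diff(p,axis=0),axis=1).round(3)); return p
l=show("lid",[(692,64),(745,155),(596,236),(543,145)],.005); print(l.mean(0), np.degrees(np.arctan2(*(l[2]+l[3]-l[0]-l[1])[1::-1])))
show("bar",[(686,124)],.0215)
c=show("case",[(305,150),(247,280),(90,215),(145,88)],.0395); print(c.mean(0), np.degrees(np.arctan2(*(c[2]+c[3]-c[0]-c[1])[1::-1])))
print(move([.5,.2,.2],-80));
E
```

```text
lid [[0.611, -0.255, 0.005], [0.547, -0.291, 0.005], [0.488, -0.186, 0.005], [0.552, -0.149, 0.005]] [0.074 0.12  0.073]
[ 0.54934733 -0.22050767  0.005     ] 119.28655038696888
bar [[0.566, -0.247, 0.022]] []
case [[0.541, 0.017, 0.04], [0.452, 0.055, 0.04], [0.494, 0.163, 0.04], [0.582, 0.128, 0.04]] [0.097 0.116 0.095]
[0.51709824 0.09096073 0.0395    ] 69.06489267807538
[0.4004, 0.3145, 0.0263, 0.0011, -0.0009, 1.0444]
```

```bash
python3 -c "
from h import *
print(move([.52,.09,.2],-110))"
```

```text
[0.4571, 0.4109, 0.0265, 0.0009, -0.0012, 1.568]
```

>>> carry_out:
  rows:
    - [0.457,0.411,0.026,0,0,1.568]
    - [0.457,0.411,0.026,0,0,1.568]
    - [0.457,0.411,0.026,0,0,1.568]
    - [0.457,0.411,0.026,0,0,1.568]
    - [0.457,0.411,0.026,0,0,1.568]
    - [0.457,0.411,0.026,0,0,1.568]
    - [0.457,0.411,0.026,0,0,1.568]
    - [0.457,0.411,0.026,0,0,1.568]
  grip: 0.0

```text
clock: 1.15
tool_pos: [0.4667, 0.1902, 0.2056]
orientation: [-180.0, 0.0, -106.4]
force: [0.7, 0.9, -0.3]
opening: 0.044
gripper_force: 0.0
```

```bash
python3 -c "
from h import *
print(telemetry.get_obs()['joint_pos'].round(1),move([.52,.09,.2],-110))"
```

```text
[ 44.5   5.2 -22.3   0.  -62.4 -61. ] [0.081, -0.0794, 0.0055, -0.0003, 0.0005, 0.0624]
```

>>> carry_out:
  rows:
    - [0.08,-0.08,0.0,0,0,0.06]
    - [0.08,-0.08,0.0,0,0,0.06]
    - [0.08,-0.08,0.0,0,0,0.06]

```text
clock: 1.52
tool_pos: [0.5216, 0.0901, 0.2049]
orientation: [180.0, -0.1, -109.8]
force: [-0.5, 0.4, 0.9]
opening: 0.0434
gripper_force: 0.0
```

```bash
python3 -c "
from h import *
T=tool(); im=viewer.snapshot('wrist'); cv2.imwrite('pics/w1.png',cv2.resize(im[:,:,::-1],(768,576),interpolation=2)); np.save('T1.npy',T)
print(T.round(4).tolist()); print(move([.556,-.24,.12],-151))"
```

```text
[[-0.3387, -0.9409, -0.0009, 0.5216], [-0.9409, 0.3387, -0.0007, 0.0901], [0.0009, 0.0006, -1.0, 0.2049], [0.0, 0.0, 0.0, 1.0]]
[0.3001, -0.1448, 0.0851, 0.0004, -0.0008, 0.7202]
```

View pics/w1.png

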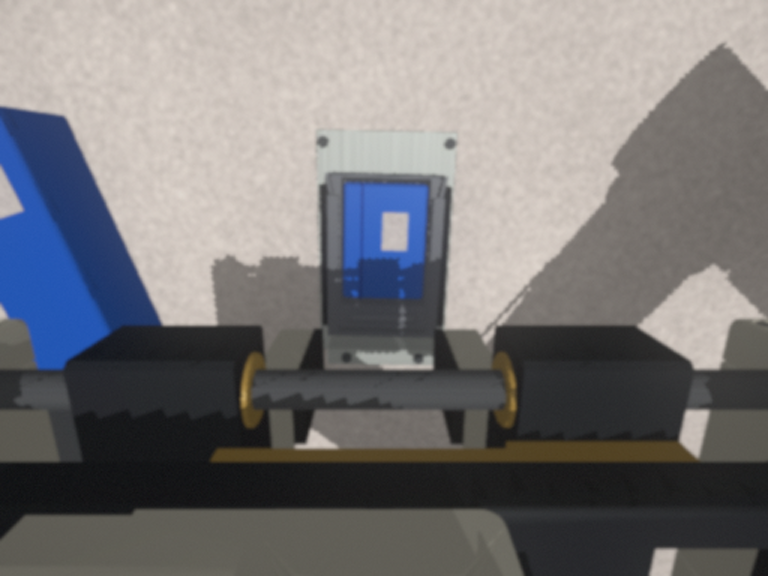

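Run:
```python
import cv2
im=cv2.imread('pics/w1.png')[115:371,300:475]
o=cv2.resize(im,None,fx=2.3,fy=2.3,interpolation=2); 
l=cv2.cvtColor(o,cv2.COLOR_BGR2LAB); l[:,:,0]=cv2.createCLAHE(3,(4,4)).apply(l[:,:,0]); o=cv2.cvtColor(l,cv2.COLOR_LAB2BGR)
print(o.shape);cv2.imwrite('pics/w1c.png',o)
```

```text
(589, 402, 3)
```

View pics/w1c.png

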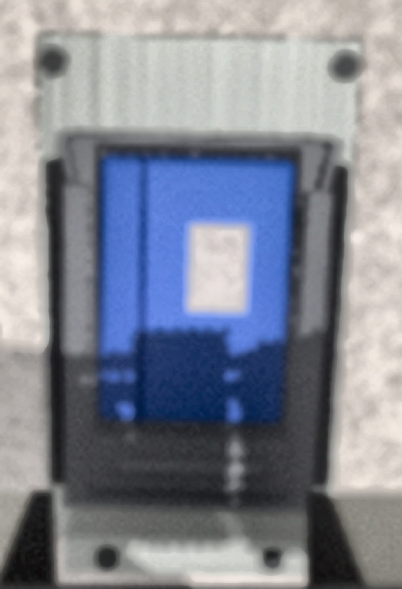

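>>> carry_out:
  rows:
    - [0.3,-0.145,0.085,0,0,0.72]
    - [0.3,-0.145,0.085,0,0,0.72]
    - [0.3,-0.145,0.085,0,0,0.72]
    - [0.3,-0.145,0.085,0,0,0.72]
    - [0.3,-0.145,0.085,0,0,0.72]
    - [0.3,-0.145,0.085,0,0,0.72]
    - [0.3,-0.145,0.085,0,0,0.72]

```text
clock: 2.45
tool_pos: [0.5567, -0.2389, 0.1191]
orientation: [179.9, -0.1, -150.9]
force: [0.1, 0.8, -0.6]
opening: 0.0438
gripper_force: 0.0
```

```bash
python3 -c "
from h import *
T=tool(); im=viewer.snapshot('wrist'); cv2.imwrite('pics/w2.png',cv2.resize(im[:,:,::-1],(768,576),interpolation=2)); np.save('T2.npy',T)
print(T.round(4).tolist())"
```

```text
[[-0.8737, -0.4864, -0.0021, 0.5567], [-0.4864, 0.8737, 0.0003, -0.2389], [0.0017, 0.0013, -1.0, 0.1191], [0.0, 0.0, 0.0, 1.0]]
```

View pics/w2.png

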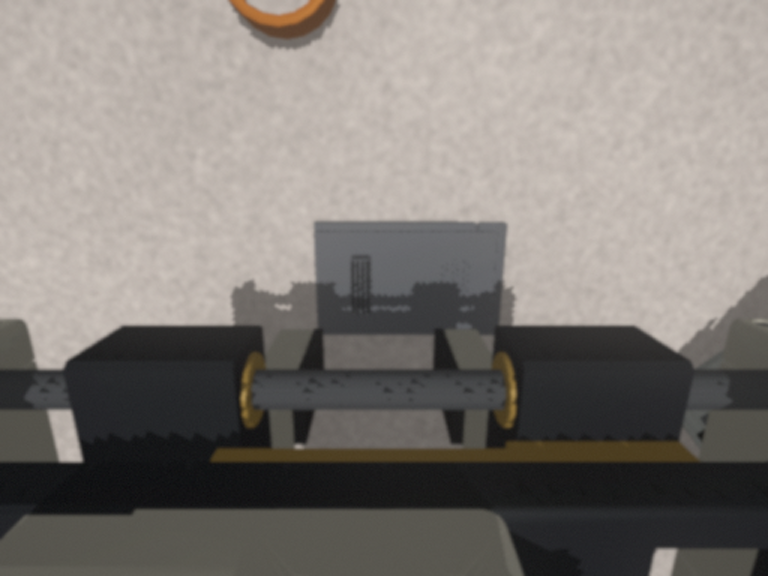

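Run:
```python
from h import *
T1=np.load('T1.npy');T2=np.load('T2.npy')
s=lambda q:(np.array(q,float)+.5)/1.5-.5
deg=lambda v:np.degrees(np.arctan2(v[1],v[0])).round(2)
def crop(q): return s((np.array(q,float)+.5)/2.3-.5+[300,115])
c=ray('wrist',crop([(65,135),(342,138),(310,500),(60,500)]),.0395,T1)
print('case',c.round(4).tolist(),np.linalg.norm(np.diff(c,axis=0,append=c[:1]),axis=1).round(4))
m=(c[0]+c[1])/2;e=(c[2]+c[3])/2;print('mid',m,e,'yaw',deg(e-m))
b=ray('wrist',crop([(99,157),(297,159),(283,422),(98,420)]),.03,T1)
print('blue',b.round(4).tolist(),'yaw',deg(b[2]+b[3]-b[0]-b[1]),b.mean(0))
n=ray('wrist',crop([(38,38),(360,42)]),.006,T1); print('nest edge',n.round(4).tolist(),deg(n[0]-n[1])+0)
l=ray('wrist',s([(314.5,222),(506,222),(503,333),(317,333)]),.005,T2)
print('lid',l.round(4).tolist(),np.linalg.norm(np.diff(l,axis=0,append=l[:1]),axis=1).round(4),l.mean(0),'yaw',deg(l[1]-l[0]),deg(l[2]-l[3]))
p=ray('wrist',s([(351,255),(371,255),(370,313),(351,313)]),.0215,T2)
print('bar',p.round(4).tolist(),p.mean(0),np.linalg.norm(np.diff(p,axis=0),axis=1))
h=T2[:3,:3].T@(p.mean(0)-T2[:3,3]); print('bar in tool',h)
g=cv2.cvtColor(cv2.imread('pics/w2.png'),7)
```

```text
case [[0.5337, 0.0165, 0.0395], [0.4507, 0.0476, 0.0395], [0.4986, 0.1624, 0.0395], [0.5817, 0.1323, 0.0395]] [0.0886 0.1244 0.0885 0.1253]
mid [0.49216621 0.03207165 0.0395    ] [0.5401457 0.1473541 0.0395   ] yaw 67.4
blue [[0.5268, 0.0267, 0.03], [0.4654, 0.0497, 0.03], [0.4985, 0.1349, 0.03], [0.5602, 0.1117, 0.03]] yaw 68.66 [0.51269349 0.08076512 0.03      ]
nest edge [[0.5342, -0.0173, 0.006], [0.4305, 0.0217, 0.006]] -20.61
lid [[0.5444, -0.2915, 0.005], [0.4853, -0.1845, 0.005], [0.5498, -0.1442, 0.005], [0.6115, -0.2558, 0.005]] [0.1222 0.0761 0.1275 0.076 ] [ 0.5477536  -0.21900358  0.005     ] yaw 118.96 118.95
bar [[0.5486, -0.2618, 0.0215], [0.5426, -0.251, 0.0215], [0.5759, -0.2335, 0.0215], [0.5818, -0.2441, 0.0215]] [ 0.56222556 -0.24761171  0.0215    ] [0.01224125 0.03759336 0.01207599]
bar in tool [-0.00075602 -0.01040871  0.09758581]
```

>>> carry_out:
  rows:
    - [-0.001,-0.0105,0.05,0,0,0]
    - [-0.001,-0.0105,0.085,0,0,0]
    - [-0.001,-0.0105,0.1,0,0,0]
    - [-0.001,-0.0105,0.107,0,0,0]
    - [-0.001,-0.0105,0.108,0,0,0]
    - [-0.001,-0.0105,0.108,0,0,0]

```text
clock: 3.25
tool_pos: [0.564, -0.2468, 0.0137]
orientation: [-179.9, 0.1, -150.8]
force: [0.5, -0.7, -0.3]
opening: 0.0437
gripper_force: 0.0
```

>>> carry_out:
  rows:
    - [0,0,0,0,0,0]
    - [0,0,0,0,0,0]
    - [0,0,0,0,0,0]
    - [0,0,0,0,0,0]
  grip: -1

```text
clock: 3.75
tool_pos: [0.5632, -0.247, 0.0125]
orientation: [-180.0, 0.0, -150.8]
force: [-0.1, 0.5, 0.8]
opening: 0.0115
gripper_force: 30.0
```

>>> carry_out:
  rows:
    - [0,0,0,0,0,0]
    - [0,0,0,0,0,0]
    - [0,0,0.0015,0,0,0]
    - [0,0,0.003,0,0,0]
    - [0,0,0.003,0,0,0]
  grip: -0.4

```text
clock: 4.38
tool_pos: [0.563, -0.2468, 0.0092]
orientation: [180.0, -0.0, -150.8]
force: [-0.0, 0.1, -0.3]
opening: 0.0268
gripper_force: 0.0
```

>>> carry_out:
  rows:
    - [0,0,0,0,0,0]
    - [0,0,0,0,0,0]
    - [0,0,0,0,0,0]
  grip: -1

```text
clock: 4.75
tool_pos: [0.5632, -0.2469, 0.0094]
orientation: [-180.0, 0.0, -150.8]
force: [-0.4, 0.3, -0.2]
opening: 0.0117
gripper_force: 30.0
```

```bash
python3 -c "
from h import *
T=tool();print(T.round(4).tolist(),telemetry.get_obs()['opening'])
y=np.radians(68.6);u=np.array([np.cos(y),np.sin(y)])
c=np.array([.516,.0895])
# lid bar at case x: nose 40mm before mouth -> nose x=-104, bar x=-198
b=c-.198*u; print(b,move([*b,.12],158.6))"
```

```text
[[-0.8729, -0.488, 0.0, 0.5632], [-0.488, 0.8729, 0.0, -0.2469], [-0.0, -0.0, -1.0, 0.0094], [0.0, 0.0, 0.0, 1.0]] 0.01165820095314327
[ 0.4437544  -0.09484905] [0.0301, 0.191, -0.1106, 0.0, 0.0, 0.8832]
```

>>> carry_out:
  rows:
    - [0,0,-0.03,0,0,0]
    - [0,0,-0.07,0,0,0.1]
    - [0.01,0.04,-0.11,0,0,0.25]
    - [0.03,0.09,-0.11,0,0,0.4]
    - [0.03,0.14,-0.11,0,0,0.55]
    - [0.03,0.17,-0.11,0,0,0.7]
    - [0.03,0.191,-0.11,0,0,0.85]
    - [0.03,0.191,-0.11,0,0,0.883]

```text
clock: 5.75
tool_pos: [0.4432, -0.094, 0.1198]
orientation: [180.0, 0.0, 158.6]
force: [1.5, -0.2, -0.5]
opening: 0.0115
gripper_force: 30.0
```

>>> carry_out:
  rows:
    - [0,0,0,0,0,0]
    - [0,0,0,0,0,0]

```text
clock: 6.0
tool_pos: [0.4441, -0.0953, 0.1193]
orientation: [-180.0, -0.0, 158.7]
force: [0.0, -0.3, -0.6]
opening: 0.0116
gripper_force: 30.0
```

```bash
python3 -c "
from h import *
T=tool(); im=viewer.snapshot('wrist'); cv2.imwrite('pics/w3.png',cv2.resize(im[:,:,::-1],(768,576),interpolation=2)); np.save('T3.npy',T)
print(T.round(4).tolist(), telemetry.get_obs()['joint_pos'].round(1))"
```

```text
[[-0.9315, 0.3638, -0.0002, 0.4441], [0.3638, 0.9315, -0.0001, -0.0953], [0.0002, -0.0002, -1.0, 0.1193], [0.0, 0.0, 0.0, 1.0]] [  12.9    5.6  -34.8    0.   -49.7 -124.2]
```

View pics/w3.png

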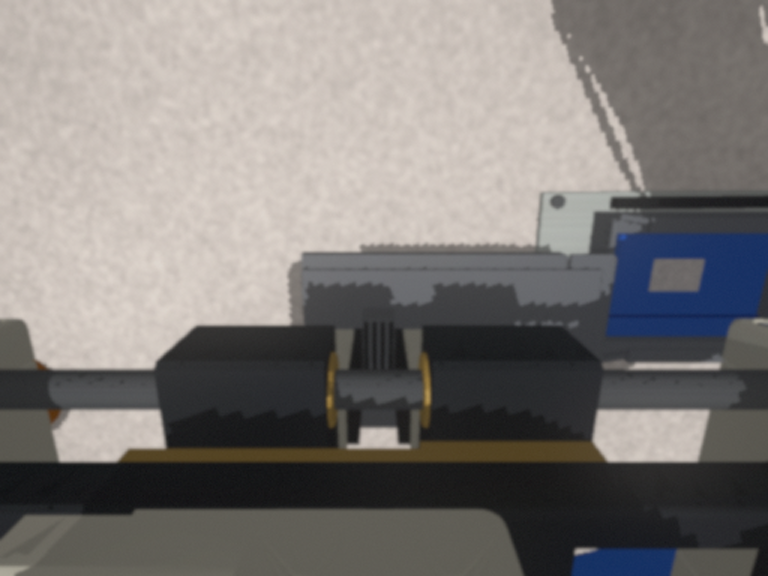

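Run:
```python
from h import *
T=np.load('T3.npy'); s=lambda q:(np.array(q,float)+.5)/1.5-.5
im=cv2.cvtColor(cv2.imread('pics/w3.png'),cv2.COLOR_BGR2GRAY)
def tl(q,z): return ((ray('wrist',s(q),z,T)-T[:3,3])@T[:3,:3]).round(4).tolist()
print('case edges',tl([(595,211),(700,211),(630,362),(720,362)],.0395))
print('blue',tl([(618,234),(765,234),(608,337),(752,337)],.03))
print('nest',tl([(540,192),(768,192)],.006))
print('lid near edge',tl([(302,253),(614,253)],.115))
for c in (650,700,740): print(c,im[190:240:2,c].tolist(),im[335:372:2,c].tolist())
print(im[230,570:625:3].tolist())
```

```text
case edges [[0.047, 0.1207, 0.0798], [0.0468, 0.1788, 0.0798], [-0.0447, 0.1544, 0.0798], [-0.0448, 0.2093, 0.0798]]
blue [[0.0326, 0.1407, 0.0893], [0.0324, 0.2265, 0.0893], [-0.0322, 0.1441, 0.0893], [-0.0324, 0.234, 0.0893]]
nest [[0.0552, 0.1016, 0.1133], [0.0548, 0.2438, 0.1133]]
lid near edge [[0.0392, -0.029, 0.0043], [0.039, 0.0923, 0.0043]]
650 [110, 117, 121, 95, 57, 46, 45, 46, 48, 61, 78, 70, 61, 64, 69, 72, 66, 61, 62, 62, 61, 60, 56, 56, 55] [51, 54, 55, 57, 58, 59, 58, 57, 60, 61, 60, 60, 65, 95, 150, 180, 171, 126, 68]
700 [98, 93, 87, 65, 38, 30, 32, 31, 38, 60, 77, 66, 57, 55, 59, 61, 60, 61, 61, 60, 59, 58, 52, 49, 50] [50, 53, 54, 57, 58, 58, 58, 57, 60, 59, 60, 60, 64, 100, 155, 188, 178, 131, 69]
740 [95, 91, 80, 55, 34, 28, 28, 28, 38, 64, 78, 65, 54, 56, 59, 58, 58, 60, 60, 60, 58, 55, 50, 46, 49] [100, 100, 99, 94, 88, 87, 89, 87, 88, 87, 87, 87, 88, 89, 88, 87, 85, 68, 50]
[178, 178, 177, 178, 177, 177, 176, 141, 77, 69, 69, 68, 67, 70, 96, 109, 106, 105, 104]
```

>>> carry_out:
  rows:
    - [0,0.03,0.02,0,0,0]
    - [0,0.05,0.045,0,0,0]
    - [0,0.05,0.062,0,0,0]
    - [0,0.05,0.07,0,0,0]
    - [0,0.05,0.074,0,0,0]
    - [0,0.05,0.074,0,0,0]

```text
clock: 6.8
tool_pos: [0.4622, -0.0486, 0.0456]
orientation: [180.0, 0.0, 158.6]
force: [-0.5, -1.1, -0.7]
opening: 0.0119
gripper_force: 30.0
```

```bash
python3 -c "
from h import *
T=tool(); im=viewer.snapshot('wrist'); cv2.imwrite('pics/w4.png',cv2.resize(im[:,:,::-1],(768,576),interpolation=2)); np.save('T4.npy',T)
print(T.round(4).tolist(), telemetry.get_obs()['force'].round(1))"
```

```text
[[-0.931, 0.3649, 0.0002, 0.4622], [0.3649, 0.931, -0.0, -0.0486], [-0.0002, 0.0, -1.0, 0.0456], [0.0, 0.0, 0.0, 1.0]] [ 0.6  0.5 -0.2]
```

View pics/w4.png

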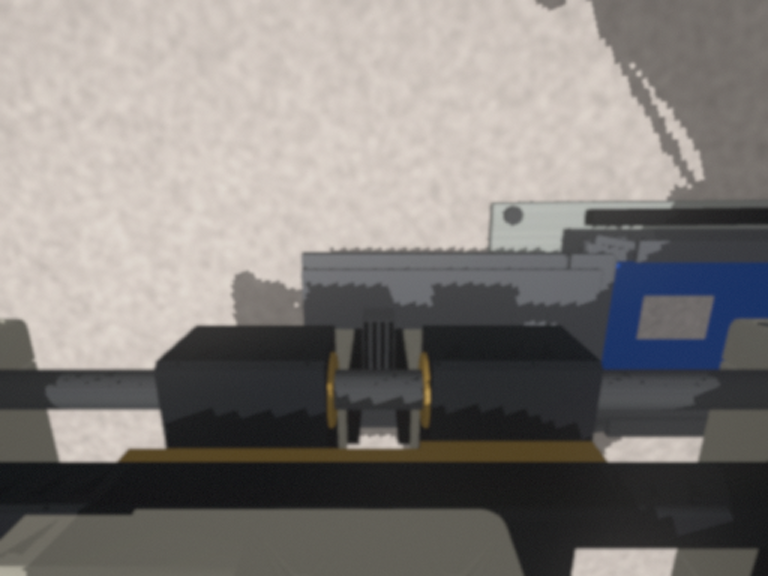

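>>> carry_out:
  rows:
    - [0,0,0.002,0,0,0]
    - [0,0,0.004,0,0,0]
    - [0,0,0.005,0,0,0]
    - [0,0,0.005,0,0,0]

```text
clock: 7.35
tool_pos: [0.462, -0.0483, 0.0404]
orientation: [-180.0, -0.0, 158.6]
force: [-0.4, 1.3, -0.8]
opening: 0.0114
gripper_force: 30.0
```

```bash
python3 -c "
from h import *
o=telemetry.get_obs();print(o['force'].round(1),o['moment'].round(2),tool().round(4)[:3,3])
T=np.load('T4.npy'); s=lambda q:(np.array(q,float)+.5)/1.5-.5
print(((ray('wrist',s([(570,230),(760,231)]),.0395,T)-T[:3,3])@T[:3,:3]).round(4))"
```

```text
[-0.4  1.3 -0.8] [ 0.01 -0.15  0.05] [ 0.462  -0.0483  0.0404]
[[0.0477 0.075  0.0061]
 [0.0471 0.1486 0.0061]]
```

>>> carry_out:
  rows:
    - [0.0005,0,0.0005,0,0,0]
    - [0.0005,0,0.001,0,0,0]
    - [0.0005,0,0.001,0,0,0]

```text
clock: 7.72
tool_pos: [0.4616, -0.0481, 0.0394]
orientation: [-180.0, 0.0, 158.6]
force: [0.2, 0.4, -0.3]
opening: 0.0117
gripper_force: 30.0
```

>>> carry_out:
  rows:
    - [0,0,0.0005,0,0,0]
    - [0,0,0.001,0,0,0]
    - [0,0,0.001,0,0,0]

```text
clock: 8.1
tool_pos: [0.4617, -0.0481, 0.0385]
orientation: [180.0, 0.0, 158.6]
force: [-0.4, -0.5, 0.7]
opening: 0.0116
gripper_force: 30.0
```

>>> carry_out:
  rows:
    - [0,0,0.0005,0,0,0]
    - [0,0,0.0005,0,0,0]
    - [0,0,0.0005,0,0,0]

```text
clock: 8.48
tool_pos: [0.4616, -0.0481, 0.038]
orientation: [180.0, 0.0, 158.6]
force: [0.1, -0.9, 3.5]
opening: 0.0116
gripper_force: 30.1
```

>>> carry_out:
  rows:
    - [0,0,0.0007,0,0,0]
    - [0,0,0.0007,0,0,0]
    - [0,0,0.0007,0,0,0]

```text
clock: 8.85
tool_pos: [0.4616, -0.0481, 0.0373]
orientation: [180.0, 0.0, 158.6]
force: [-0.8, -0.5, 2.6]
opening: 0.0117
gripper_force: 30.2
```

>>> carry_out:
  rows:
    - [0,0.001,-0.001,0,0,0]
    - [0,0.003,-0.001,0,0,0]
    - [0,0.005,-0.001,0,0,0]
    - [0,0.007,-0.001,0,0,0]
    - [0,0.009,-0.001,0,0,0]
    - [0,0.011,-0.001,0,0,0]
    - [0,0.011,-0.001,0,0,0]

```text
clock: 9.72
tool_pos: [0.4658, -0.0376, 0.0382]
orientation: [180.0, 0.0, 158.6]
force: [-0.5, 0.1, 0.5]
opening: 0.0117
gripper_force: 30.0
```

```bash
python3 -c "
from h import *
o=telemetry.get_obs();print(o['force'].round(1),(tool()[:3,:3].T@o['force']).round(1),o['moment'].round(2))"
```

```text
[-0.5  0.1  0.5] [ 0.6 -0.1 -0.5] [ 0.42 -0.16  0.02]
```

>>> carry_out:
  rows:
    - [0,0.003,0,0,0,0]
    - [0,0.006,0,0,0,0]
    - [0,0.009,0,0,0,0]
    - [0,0.012,0,0,0,0]
    - [0,0.015,0,0,0,0]
    - [0,0.018,0,0,0,0]
    - [0,0.02,0,0,0,0]
    - [0,0.02,0,0,0,0]

```text
clock: 10.72
tool_pos: [0.4731, -0.0189, 0.0383]
orientation: [180.0, 0.0, 158.6]
force: [-0.6, 0.5, 4.2]
opening: 0.0118
gripper_force: 30.1
```

```bash
python3 -c "
from h import *
o=telemetry.get_obs();T=tool();print((T[:3,:3].T@o['force']).round(1),o['moment'].round(2))
im=viewer.snapshot('wrist'); cv2.imwrite('pics/w5.png',cv2.resize(im[:,:,::-1],(768,576),interpolation=2)[150:576]); np.save('T5.npy',T)
"
```

```text
[ 0.7  0.2 -4.2] [ 0.26 -0.06  0.08]
```

View pics/w5.png

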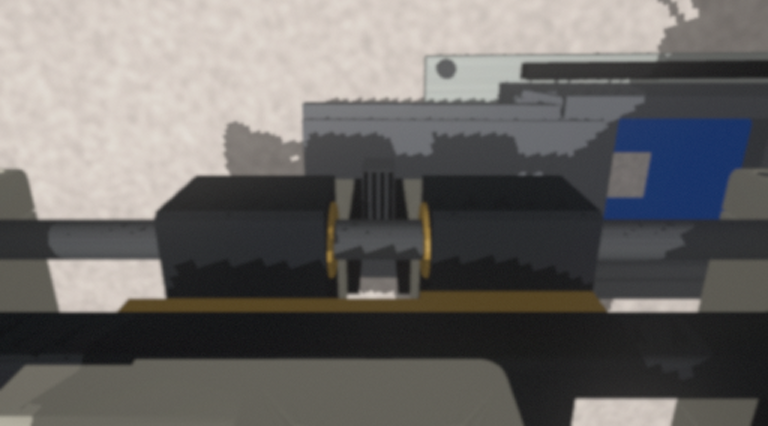

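>>> carry_out:
  rows:
    - [0,0.003,-0.0005,0,0,0]
    - [0,0.007,-0.0005,0,0,0]
    - [0,0.011,-0.0005,0,0,0]
    - [0,0.015,-0.0005,0,0,0]
    - [0,0.019,-0.0005,0,0,0]
    - [0,0.023,-0.0005,0,0,0]
    - [0,0.027,-0.0005,0,0,0]
    - [0,0.03,-0.0005,0,0,0]

```text
clock: 11.78
tool_pos: [0.484, 0.0088, 0.039]
orientation: [-180.0, 0.0, 158.6]
force: [-1.5, -2.7, 8.6]
opening: 0.0118
gripper_force: 30.1
```

```bash
python3 -c "
from h import *
o=telemetry.get_obs();T=tool();print((T[:3,:3].T@o['force']).round(1),o['moment'].round(2))
"
```

```text
[ 0.4 -3.1 -8.6] [-1.02  0.26  0.01]
```

>>> carry_out:
  rows:
    - [0,0,-0.0005,0,0,0]
    - [0,0,-0.001,0,0,0]
    - [0,0,-0.001,0,0,0]

```text
clock: 12.15
tool_pos: [0.4836, 0.0088, 0.0394]
orientation: [-180.0, -0.0, 158.6]
force: [0.3, -0.2, -1.6]
opening: 0.0119
gripper_force: 30.0
```

```bash
python3 -c "
from h import *
o=telemetry.get_obs();T=tool();print((T[:3,:3].T@o['force']).round(1),(T[:3,:3].T@o['moment']).round(2),T[:3,3])
"
```

```text
[-0.3 -0.1  1.6] [-0.08 -0.29  0.05] [0.48361283 0.00882886 0.03944741]
```

>>> carry_out:
  rows:
    - [0,0.003,0,0,0,0]
    - [0,0.006,0,0,0,0]
    - [0,0.009,0,0,0,0]
    - [0,0.012,-0.0002,0,0,0]
    - [0,0.015,-0.0002,0,0,0]
    - [0,0.018,-0.0003,0,0,0]
    - [0,0.02,-0.0003,0,0,0]
    - [0,0.02,-0.0003,0,0,0]

```text
clock: 13.15
tool_pos: [0.4911, 0.0274, 0.04]
orientation: [-180.0, 0.0, 158.6]
force: [0.0, -0.6, -0.3]
opening: 0.0115
gripper_force: 30.0
```

```bash
python3 -c "
from h import *
o=telemetry.get_obs();T=tool();print((T[:3,:3].T@o['force']).round(1),(T[:3,:3].T@o['moment']).round(2),T[:3,3])
"
```

```text
[-0.3 -0.6  0.3] [-0.09 -0.17 -0.02] [0.49111935 0.02744909 0.04002909]
```

>>> carry_out:
  rows:
    - [0,0.002,0,0,0,0]
    - [0,0.005,0,0,0,0]
    - [0,0.008,0,0,0,0]
    - [0,0.011,-0.0001,0,0,0]
    - [0,0.014,-0.0002,0,0,0]
    - [0,0.016,-0.0002,0,0,0]
    - [0,0.018,-0.0002,0,0,0]
    - [0,0.018,-0.0002,0,0,0]

```text
clock: 14.15
tool_pos: [0.4977, 0.0442, 0.0402]
orientation: [180.0, -0.0, 158.6]
force: [-0.7, 0.1, -0.7]
opening: 0.0115
gripper_force: 30.0
```

```bash
python3 -c "
from h import *
o=telemetry.get_obs();T=tool();print((T[:3,:3].T@o['force']).round(1),(T[:3,:3].T@o['moment']).round(2),T[:3,3])
im=viewer.snapshot('wrist'); cv2.imwrite('pics/w6.png',cv2.resize(im[:,:,::-1],(768,576),interpolation=2)[150:576])
"
```

```text
[ 0.7 -0.2  0.7] [-0.06 -0.13  0.01] [0.49768253 0.04421277 0.04022873]
```

View pics/w6.png

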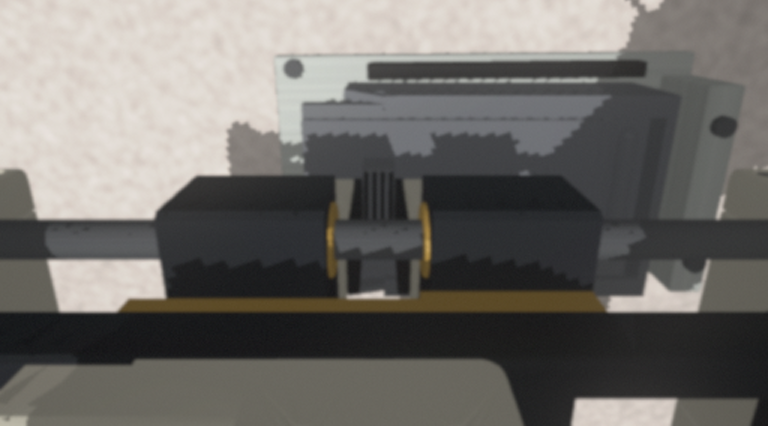

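>>> carry_out:
  rows:
    - [0,0.0015,0,0,0,0]
    - [0,0.003,0,0,0,0]
    - [0,0.005,0,0,0,0]
    - [0,0.007,0,0,0,0]
    - [0,0.009,0,0,0,0]
    - [0,0.011,0,0,0,0]
    - [0,0.012,0,0,0,0]

```text
clock: 15.08
tool_pos: [0.5018, 0.0551, 0.0402]
orientation: [-180.0, -0.0, 158.6]
force: [-0.6, -2.5, 1.4]
opening: 0.0115
gripper_force: 30.0
```

>>> carry_out:
  rows:
    - [0,0.0015,0,0,0,0]
    - [0,0.003,0,0,0,0]
    - [0,0.0045,0,0,0,0]
    - [0,0.006,0,0,0,0]

```text
clock: 15.58
tool_pos: [0.5042, 0.061, 0.0402]
orientation: [-180.0, -0.0, 158.6]
force: [-2.0, -3.1, 0.1]
opening: 0.0116
gripper_force: 30.0
```

```bash
python3 -c "
from h import *
o=telemetry.get_obs();T=tool();print((T[:3,:3].T@o['force']).round(1),(T[:3,:3].T@o['moment']).round(2),T[:3,3])
"
```

```text
[ 0.7 -3.6 -0.1] [ 0.98 -0.2   0.03] [0.5042407  0.06097437 0.04021985]
```

>>> carry_out:
  rows:
    - [0,0.0015,0,0,0,0]
    - [0,0.003,0,0,0,0]
    - [0,0.0045,0,0,0,0]
    - [0,0.005,0,0,0,0]

```text
clock: 16.08
tool_pos: [0.5058, 0.0652, 0.0402]
orientation: [-180.0, -0.0, 158.6]
force: [-1.0, -4.4, 1.3]
opening: 0.0112
gripper_force: 30.0
```

>>> carry_out:
  rows:
    - [0,0.0015,0,0,0,0]
    - [0,0.003,0,0,0,0]
    - [0,0.004,0,0,0,0]

```text
clock: 16.45
tool_pos: [0.5082, 0.07, 0.0404]
orientation: [179.9, 0.0, 158.6]
force: [0.4, 0.1, -0.3]
opening: 0.0115
gripper_force: 30.0
```

>>> carry_out:
  rows:
    - [0,0.0015,0,0,0,0]
    - [0,0.003,0,0,0,0]
    - [0,0.003,0,0,0,0]

```text
clock: 16.82
tool_pos: [0.5082, 0.0716, 0.0401]
orientation: [-179.9, -0.0, 158.6]
force: [-0.2, -4.8, 0.8]
opening: 0.0118
gripper_force: 30.0
```

>>> carry_out:
  rows:
    - [0,0.0007,0,0,0,0]
    - [0,0.0015,0,0,0,0]

```text
clock: 17.08
tool_pos: [0.5082, 0.0717, 0.04]
orientation: [-179.8, -0.1, 158.6]
force: [0.6, -12.3, 2.6]
opening: 0.0116
gripper_force: 30.0
```

>>> carry_out:
  rows:
    - [0,0.0007,0,0,0,0]
    - [0,0.0015,0,0,0,0]

```text
clock: 17.32
tool_pos: [0.5081, 0.0718, 0.04]
orientation: [-179.7, -0.1, 158.6]
force: [2.3, -19.7, 3.3]
opening: 0.0117
gripper_force: 30.0
```

Run:
```python
from h import *
o=telemetry.get_obs();T=tool();print((T[:3,:3].T@o['force']).round(1),T[:3,3].round(4))
im=viewer.snapshot('wrist'); cv2.imwrite('pics/w7.png',cv2.resize(im[:,:,::-1],(768,576),interpolation=2))
a=cv2.cvtColor(cv2.imread('pics/w6.png'),6); b=cv2.cvtColor(cv2.imread('pics/w7.png'),6)[150:]
for r in (60,70,90,98,112): print(r,'\n',a[r,240:400:5].tolist(),'\n',b[r,200:400:5].tolist())
```

```text
[ -9.3 -17.6  -3.2] [0.5081 0.0718 0.04  ]
60 
 [213, 217, 213, 214, 216, 214, 211, 206, 210, 199, 134, 127, 174, 210, 209, 209, 207, 208, 209, 206, 207, 206, 205, 205, 204, 204, 191, 181, 179, 179, 179, 179] 
 [217, 214, 204, 206, 191, 152, 140, 189, 205, 206, 205, 205, 206, 206, 205, 203, 204, 202, 203, 201, 201, 197, 197, 196, 195, 194, 194, 194, 193, 192, 192, 191, 192, 182, 182, 181, 180, 179, 179, 179]
70 
 [210, 211, 212, 213, 214, 217, 218, 198, 206, 125, 107, 106, 107, 192, 206, 206, 206, 205, 205, 205, 204, 203, 203, 202, 203, 186, 73, 69, 68, 67, 68, 67] 
 [218, 221, 205, 194, 110, 108, 107, 98, 190, 203, 203, 203, 203, 203, 202, 202, 202, 202, 202, 199, 103, 74, 73, 72, 72, 71, 70, 70, 70, 67, 68, 67, 66, 66, 65, 66, 64, 64, 64, 64]
90 
 [220, 220, 221, 220, 218, 219, 220, 200, 205, 205, 206, 205, 205, 205, 205, 204, 204, 204, 203, 203, 203, 139, 105, 94, 83, 79, 77, 82, 89, 80, 76, 75] 
 [220, 222, 218, 204, 205, 204, 205, 204, 204, 204, 205, 203, 203, 203, 202, 202, 201, 202, 201, 201, 180, 107, 90, 82, 78, 81, 82, 84, 85, 78, 78, 78, 77, 75, 77, 76, 76, 76, 75, 77]
98 
 [220, 221, 218, 219, 222, 222, 220, 214, 208, 209, 207, 207, 208, 203, 204, 204, 204, 200, 184, 187, 194, 130, 119, 126, 123, 125, 124, 125, 121, 121, 122, 122] 
 [223, 223, 220, 206, 206, 207, 206, 206, 206, 205, 205, 205, 204, 204, 205, 202, 203, 201, 201, 201, 182, 132, 129, 127, 128, 128, 127, 123, 116, 123, 122, 121, 120, 120, 120, 121, 119, 119, 118, 119]
112 
 [218, 216, 214, 214, 220, 222, 221, 212, 202, 205, 205, 205, 191, 130, 128, 127, 127, 126, 126, 126, 125, 125, 125, 124, 123, 123, 122, 124, 123, 121, 121, 121] 
 [223, 224, 221, 207, 205, 205, 205, 205, 205, 204, 204, 205, 203, 203, 203, 203, 204, 203, 202, 202, 184, 128, 128, 127, 127, 127, 126, 125, 123, 125, 124, 123, 123, 123, 123, 122, 121, 121, 122, 121]
```

>>> carry_out:
  rows:
    - [0,-0.0012,0,0,0,0]
    - [0,-0.0025,0,0,0,0]

```text
clock: 17.62
tool_pos: [0.5082, 0.0715, 0.0401]
orientation: [-179.9, -0.0, 158.6]
force: [-0.5, -3.7, -0.7]
opening: 0.0118
gripper_force: 30.0
```

Run:
```python
from h import *
o=telemetry.get_obs();T=tool();print((T[:3,:3].T@o['force']).round(1),(T[:3,:3].T@o['moment']).round(2),T[:3,3].round(4),o['orientation'])
```

```text
[-0.9 -3.6  0.7] [ 0.97 -0.42  0.01] [0.5082 0.0715 0.0401] [-1.79929938e+02 -3.48570243e-02  1.58579430e+02]
```

Forces are almost gone and tail and mouth edges coincide. I release now, then lift and check.

>>> carry_out:
  rows:
    - [0,-0.0007,0,0,0,0]
    - [0,-0.0007,0,0,0,0]
    - [0,-0.0007,0,0,0,0]
    - [0,-0.0007,0,0,0,0]
  grip: -0.4

```text
clock: 18.12
tool_pos: [0.5086, 0.0721, 0.0403]
orientation: [180.0, 0.0, 158.6]
force: [0.5, -0.2, 0.2]
opening: 0.0263
gripper_force: 0.0
```

>>> carry_out:
  rows:
    - [0,0,-0.01,0,0,0]
    - [0,0,-0.03,0,0,0]
    - [0,0,-0.07,0,0,0]
    - [0,0,-0.11,0,0,0]
    - [0,0,-0.15,0,0,0]
    - [0,0,-0.16,0,0,0]
    - [0,0,-0.16,0,0,0]

```text
clock: 19.0
tool_pos: [0.5086, 0.072, 0.2011]
orientation: [179.9, 0.1, 158.6]
force: [0.1, -0.2, -0.8]
opening: 0.0266
gripper_force: 0.0
```

Run:
```python
from h import *
o=telemetry.get_obs();T=tool();print(o['force'].round(1),o['opening'],T[:3,3].round(4)); np.save('T8.npy',T)
im=viewer.snapshot('wrist'); b=cv2.resize(im[:,:,::-1],(768,576),interpolation=2); cv2.imwrite('pics/w8.png',b); g=cv2.cvtColor(b,6)
# edges along columns at several rows: the mouth end
for r in range(190,325,8):
    d=cv2.GaussianBlur(g,(5,5),0)[r].astype(int); e=d[6:]-d[:-6]
    pk=[(i+3,int(e[i])) for i in range(200,640) if abs(e[i])>25 and abs(e[i])==np.abs(e[i-6:i+7]).max()]
    print(r,pk)
```

```text
[ 0.1 -0.2 -0.8] 0.026567207528996866 [0.5086 0.072  0.2011]
190 [(290, -73), (298, 75), (335, -60), (485, 85), (547, -56), (548, -56)]
198 [(290, -46), (298, 48), (299, 48), (334, -81), (484, 47), (498, -46), (517, 33), (542, -70)]
206 [(337, -64), (338, -64), (509, 64), (527, 30), (528, 30), (540, -76)]
214 [(337, -62), (508, 56), (533, -67)]
222 [(337, -59), (505, 49), (512, -55), (522, 65)]
230 [(337, -59), (506, 65), (507, 65), (524, -52)]
238 [(338, -61), (506, 65), (519, -46)]
246 [(338, -65), (368, -32), (387, 43), (504, 66), (505, 66), (513, -54)]
254 [(323, -28), (338, -58), (368, -37), (387, 41), (388, 41), (642, 57)]
262 [(321, -72), (367, -51), (408, 37), (448, -35), (449, -35), (490, 31), (491, 31), (497, -31), (505, 26), (634, 68)]
270 [(321, -73), (338, -29), (339, -29), (503, 30), (504, 30), (630, 56)]
278 [(322, -69), (339, -30), (367, -27), (368, -27), (503, 31), (613, 48), (614, 48)]
286 [(321, -70), (339, -30), (502, 31), (606, 58)]
294 [(322, -68), (339, -31), (507, -27), (516, 41), (517, 41), (598, 75)]
302 [(322, -69), (340, -31), (500, 29), (501, 29), (516, 34), (590, 64)]
310 [(297, -86), (306, 85), (322, -69), (338, -38), (501, 30), (583, 66)]
318 [(323, -68), (575, 71)]
```

Run:
```python
from h import *
T=np.load('T8.npy'); s=lambda q:(np.array(q,float)+.5)/1.5-.5
f=lambda q,z:((ray('wrist',s(q),z,T)-T[:3,3])@T[:3,:3]).round(4).tolist()
print('mouth/tail',f([(337.5,230),(339,286)],.0355),'bar',f([(367.5,254),(387.5,254)],.0515),'end',f([(506,230),(502,290)],.0395))
```

```text
mouth/tail [[0.0238, -0.0305, 0.1655], [-0.0206, -0.0306, 0.1655]] bar [[0.0084, -0.0074, 0.1495], [0.0084, 0.0073, 0.1496]] end [[0.0241, 0.0967, 0.1617], [-0.0231, 0.0973, 0.1617]]
```

```bash
python3 -c "
from plant import workorder
print(workorder.close_job())"
```

```text
the job is handed in; nothing more can be done
None
```

I closed the case and handed the job in at about 19 s on the robot's clock. The last picture puts the lid within about 1 mm of fully home and flush at the mouth. The lid is let go and the arm is clear. I pressed to about 20 N against the end stop, just over the 6–15 N snap range. I did not check separately for cracks or re-measure the bystanders.

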